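# Hold the spring clip open over the stock card

### The arm

A 7-joint arm with a two-finger parallel gripper is mounted at the origin on the work surface. World frame = base frame: x ahead of the robot, y to its left, z up, the work surface at z = 0. Lengths are in m, angles in rad, forces in N, time in s.
With the tool pointing down it reaches from about 0.4 to 0.875 m from the base axis. Payload 19.3 kg.
Tool frame: the origin (TCP) lies at the very end of the fingers, on their centre line; the grasp point (between the pads) lies 19 mm behind it; z points along the fingers, y is the line along which they close (so a half turn about z gives the same grasp; the last joint's range is limited). The gripper opens to 85 mm and grips with 20 to 120 N. Pads are 22 mm wide; open, the fingers measure 114 mm over their backs; the gripper's body (76 mm by 85 mm) begins 54 mm behind the grasp point. The pads swing forward as they close: fully open they stand 13 mm farther back than shut.
Start: joints at [1.114, 0.521, -0.036, 1.599, 0.021, 1.021, -0.113], TCP at [0.236, -0.579, 0.231] pointing down, gripper open.
Joint ranges: [-2.91, 2.91], [-0.3, 2.13], [-1.5, 1.42], [0.17, 2.43], [-1.26, 4.41], [0.16, 1.93], [-2.52, 2.52]. Speed limits (rad/s): [1.89, 1.89, 2.39, 2.39, 3.01, 3.01, 3.01].

### API

Orientations are given as [roll, pitch, yaw] about the fixed x, y, z axes, in that order (R = Rz(yaw) Ry(pitch) Rx(roll)).
In Python, from workcell import bot gives the robot as it stands.
- The arm moves only by the tool jog_arm, never from a script. Its argument "motion" is a list of rows, each a list of 5 numbers: the shift along the tool's x, y, z scaled (see below), then the turn about the tool's z scaled (see below), then the opening, from 0 (shut) to 1 (fully open). A call has 1 to 12 rows; each row shifts and turns the commanded pose from where the row before left it, along the tool's axes as they then stand; what a row does not reach is not made up. The controller multiplies each number of a shift by 30 mm and each number of a turn by 0.08 rad. A row lasts 1/10 s, in which the tool goes at most 50 mm and 8.59 degrees, less where a joint would pass 70% of its speed; a pose out of reach is approached as far as the arm can. A call with a number of a shift or a turn outside -1 to 1 is refused whole. A call with a gripper value outside its range is refused whole. The fingers move at their own pace and stop on an object; "newtons" is the grip in N (left out, the last holds). Time passes only in rows, so rows that do not move let the fingers close. It gives the time, the measured TCP pose, the force, the opening and the grip force at its end, in the units of the state.
- bot.observe(): the state, without advancing time (a new reading comes with each control period).
- bot.grab_frame(name): name is "scene" or "top" or "wrist"; returns a dict with "pixels" (420x560x3 uint8, red, green, blue), "fovy" (degrees; the focal length in pixels is half the picture's height over the tangent of half this angle, whatever the lens; pixels are square), "cx", "cy" (the principal point, pixels), "k1" (the pictures are not rectified: a ray, as slopes to the right and down, at radius r is drawn at 1 + k1 r^2 times it, then the intrinsics apply), "rvec" (rotation vector, rad) and "tvec" (3), from world to camera coordinates, as OpenCV has them; the wrist camera has in their place "mount" (4x4, takes a point from camera to tool coordinates, whose origin is the TCP and whose axes are the flange's). Camera axes: x right, y down, z forward; pixel columns grow to the right and rows downward; lengths in m; the calibration is good to about 2 mm. A picture is of the moment at which its call begins: read the wrist's pose just before it. There is no depth.
- bot.job_done(): hands the job in; it is judged then, once.
The state is a dict: "clock": time; "qpos": joint angles; "qd": joint speeds; "joint_efforts": joint torques, N m; "position": TCP position; "tool_rot": TCP orientation; "force": force on the tool from outside, world axes, zero at the start; "moment": the same for the moment, N m; "grip_width": finger opening in m; "finger_force": force on a finger pad.
Only numpy, scipy, OpenCV 4.12 (cv2) and the standard library are available. Lean on these libraries where they do the work, as an engineer would, in place of code of your own. Each camera call takes 0.05 s, during which the arm holds its last target. There are 200 camera calls.

### The job

The large spring clip is clipped on the front rim of the grey parts tray. Take it off, squeeze it open and hold it wide open astride the middle of the top edge of the stock card in the kit box, square to the card, with the card well down between its jaws but touching neither, so that I can slip the delivery note in. Do not bump the card or let the clip bite it, leave the small clip and the other things where they are, and finish there still holding the clip squeezed open in the gripper.

Things in the scene. Friction and masses are not known exactly. Their poses are not given: they have to be found in the camera images.
- clip: Large of two steel spring clips (peg-like clamps, black handles, rubber jaw pads), 94 mm long, 22 wide, 100 g. Origin: middle of its pin; z from jaws to handles, x across the jaws (the squeezing direction), y along the pin; the frame stays mid-way between the halves. Starts upright, closed on the tray's rim, jaws down, pin 93 mm above the bench, jaw tips 18 mm below the rim's top.
- clip_grip (a point): On the large clip's middle line between its handles, 34 mm beyond the pin: squeeze here, along x. Unsqueezed the handles form a V, 59 mm over all at their ends (45 mm beyond the pin), 33 near the pin. Fully squeezed they meet a stop and stand parallel, 30 mm over all, flat outside, 20 wide, from 8 to 52 mm beyond the pin. Squeeze force about 7 N to start, 11 to 17 N home. Axes as clip.
- clip_half_a (a joint): How far each half of the large clip has turned about the pin, in rad: 0 = closed on the 4 mm rim as at the start, -0.045 = jaws shut on each other, 0.30 = handles squeezed fully home, jaw tips 31 mm apart. The spring pushes it back towards closed.
- clip_tip_a (a point): Inner lower edge of the large clip's jaw pad on its +x side, at the pad's middle, 46 mm from the pin; the pad is 12 mm tall. The gap between the jaws narrows upwards from here, to about 19 mm near the pin when fully open; the round spring on the pin, 6.5 mm in radius, closes it at the top.
- clip_tip_b (a point): The same point on the other jaw, on the -x side.
- tray: Grey plastic parts tray, fixed to the bench, 160 x 200 mm (x, y), 65 mm high, walls 4 mm. Origin under its centre; x points away from the front wall, which carries the two clips on its rim (rim line at x = -78 mm, running along y; each clip about 35 to 55 mm from the middle, one to each side).
- kit_box: Cut-down cardboard kit box, fixed to the bench, 180 x 170 mm (x, y), low white front 40 mm high at its -x side, back wall 85 mm high. It carries the stock card, which counts as part of it. Origin under its centre.
- card_edge (a point): Middle of the top edge of the stock card: a brown hardboard card 5 mm thick, 118 mm wide, standing upright at the back of the kit box with its top edge 150 mm above the bench, 65 mm clear above the box's back wall. x is square to the card's faces (away from the box's front), y runs along the edge, z up.
- small_clip: The small spring clip of the same make, 58 mm long, on the same tray rim beside the large one (either side). Leave it. Origin at its pin.
- bearing: Steel ball bearing, 52 mm across, 15 mm high, lying in the kit box. Origin under its centre.
- wheel_nut: Dark steel wheel nut with a flange, 42 mm across, 28 mm high, standing in the kit box. Origin under its centre.
- spacer: Square aluminium spacer plate with a hole, 50 x 50 x 10 mm, lying in the tray. Origin under its centre.
- bush: Flanged brass bush, 40 mm across, 24 mm high, standing in the tray. Origin under its centre.
- threadlock: Small white bottle, 34 mm across, 85 mm high, standing on the bench. Origin under its centre.
- spanner: Steel spanner, 170 mm long, lying on the bench beyond the tray and box. Origin under its middle.
- tape: Roll of black tape, 90 mm across, 24 mm high, lying on the bench beyond the tray and box. Origin under its centre.

How it is judged:
On the way:
1. the large clip is in the gripper, off the tray and clear above its rim (contact force between clip and the fingers above 1 N and contact force between clip and tray below 0.1 N and z of each of clip_tip_a, clip_tip_b in the frame of tray above 0.072 m), for 0.1 s.
At the end, for the whole second after the job is handed in: Fingers hold the large clip open (joint over 0.2), still, upright within 17 deg, square to the card within 15 deg, pin above the edge and within 25 mm of its middle; jaw tips one each side of the card, 10 mm or more below its edge and 3 mm clear of its faces; clip touching neither card nor box (value of joint clip_half_a above 0.2 rad and ((x of clip_tip_a in the frame of card_edge above 0.0055 m and x of clip_tip_b in the frame of card_edge below -0.0055 m) or (x of clip_tip_b in the frame of card_edge above 0.0055 m and x of clip_tip_a in the frame of card_edge below -0.0055 m)) and z of each of clip_tip_a, clip_tip_b in the frame of card_edge below -0.01 m and z of clip in the frame of card_edge above 0 m and y of clip in the frame of card_edge between -0.025 and 0.025 m and angle between the x axis of clip and the x axis of kit_box, either way round below 0.26 rad and angle between clip's own z axis and vertical below 0.3 rad and contact force between clip and kit_box below 0.3 N and contact force between clip and the fingers above 3 N and linear speed of clip below 0.02 m/s); the arm keeps its last pose, push and grip.
It fails at once if the clip or the fingers push, bump or bite the card or its box harder than 5 N (contact force between any of clip, the fingers and kit_box above 5 N).
It fails at once if the small clip is moved more than 15 mm (distance of small_clip from where it was at the start of the episode above 0.015 m).
It fails at once if another thing is moved more than 25 mm (distance of any of bearing, wheel_nut, spacer, bush, threadlock, spanner, tape from where it was at the start of the episode above 0.025 m).
It also fails if it takes over 35 s, if anything falls off the work surface, if the arm or the gripper's body presses on something with over 40 N, if the wrist force passes 120 N, or if a joint passes its speed limit or range.

## Working session

There is one attempt and no reset: what is moved stays moved. The work goes in short steps, Python scripts to look and compute and a tool call to move; the robot and the scene stay as the last step left them, time stands still between calls to the robot, and variables do not carry over. Pictures are saved under pics/ and viewed, at most 10 in all, crops included, and the job is handed in when it is done.

Besides the shell and the picture viewer there is one more tool, called by a JSON object that holds its "name" and its "arguments". jog_arm: Moves the arm, as the interface text tells. Shifts and turns lie within -1 to 1; 1 stands for 30 mm of shift or 0.08 rad of turn. Its arguments: {"type":"object","properties":{"motion":{"type":"array","items":{"type":"array","items":{"type":"number"}}},"newtons":{"type":"number"}},"required":["motion"]}

```bash
mkdir -p pics; ls; python3 - <<'E'
from workcell import bot
import cv2,pickle
print(bot.observe())
d={}
for n in("scene","top","wrist"):
    f=bot.grab_frame(n);d[n]=f
    print(n,{k:v for k,v in f.items() if k!="pixels"})
    cv2.imwrite(f"pics/{n}0.png",f["pixels"][:,:,::-1])
pickle.dump(d,open("f0.pkl","wb"))
E
```

```text
pics
{'clock': 0.0, 'qpos': array([ 1.11379955,  0.52202068, -0.03634555,  1.59998631,  0.02119775,
        1.0210845 , -0.11281639]), 'qd': array([ 0.00011838, -0.00079765, -0.00134875,  0.00034902,  0.0013953 ,
       -0.00109197, -0.00130298]), 'joint_efforts': array([-2.20046513e-04, -9.27111769e+01,  1.98063187e+00, -3.69933450e+01,
        1.79886434e-02,  8.05425108e-03,  5.67776840e-05]), 'position': array([ 0.23561957, -0.57853466,  0.23072914]), 'tool_rot': array([-3.14048072e+00,  6.76143420e-05,  3.86784621e-01]), 'force': array([ 0.1706585 , -0.4994259 , -0.27987239]), 'moment': array([-0.01207512, -0.03857788, -0.00327761]), 'finger_force': 0.0, 'grip_width': 0.08509137115557185}
scene {'fovy': 42.73112702242827, 'cx': 278.72755064720883, 'cy': 206.72595553381694, 'k1': 0.024135613640104848, 'rvec': array([ 2.00456682,  1.40448115, -0.60079103]), 'tvec': array([-0.21097411, -0.3306029 ,  1.46998779])}
top {'fovy': 52.088446721041414, 'cx': 276.6699083296288, 'cy': 207.05603143844363, 'k1': -0.03678021225604379, 'rvec': array([ 2.10542092, -2.11681287,  0.16032558]), 'tvec': array([0.02250673, 0.60883771, 0.90859533])}
wrist {'fovy': 66.19176798420675, 'cx': 277.15152095410014, 'cy': 210.74997187304618, 'k1': -0.05513433178944585, 'mount': array([[ 1.02907343e-03, -9.59817869e-01, -2.80621808e-01,
         7.05579203e-02],
       [ 9.99998272e-01,  5.53184647e-04,  1.77504073e-03,
        -7.31620470e-05],
       [-1.54848013e-03, -2.80623150e-01,  9.59816779e-01,
        -1.42193269e-01],
       [ 0.00000000e+00,  0.00000000e+00,  0.00000000e+00,
         1.00000000e+00]])}
```

View pics/scene0.png

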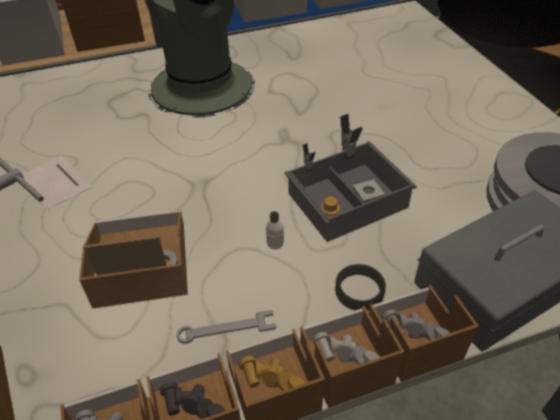

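View pics/top0.png

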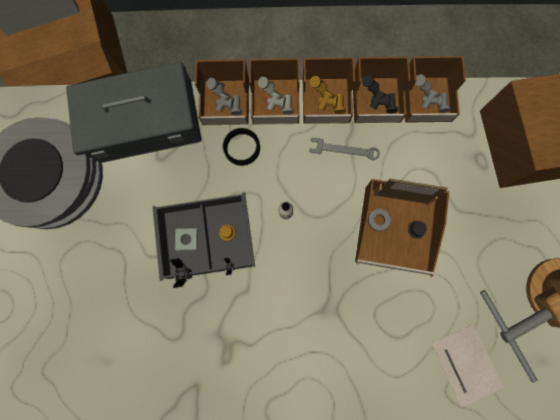

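Scene view: tray right with large clip at (348,135), small clip (308,155); box left with dark card around (128,255). In the top view: large clip at (181,272), small one (229,266), tray about (205,236), card along (388,182)-(438,195). I'll zoom in on both.

```bash
cat > h.py <<'E'
import numpy as np,cv2
from scipy.spatial.transform import Rotation as R
def K(f):
    F=210/np.tan(np.radians(f["fovy"])/2); return np.array([[F,0,f["cx"]],[0,F,f["cy"]],[0,0,1]])
def pose(f,st=None):  # camera-to-world R, origin
    if "rvec" in f:
        r=cv2.Rodrigues(f["rvec"])[0]; return r.T,-r.T@f["tvec"]
    t=R.from_euler("xyz",st["tool_rot"]).as_matrix(); m=f["mount"]
    return t@m[:3,:3], t@m[:3,3]+st["position"]
def ray(f,p,st=None):
    n=cv2.undistortPoints(np.float64(p).reshape(-1,1,2),K(f),np.array([f["k1"],0,0,0]))[:,0]
    r,o=pose(f,st); d=np.c_[n,np.ones(len(n))]@r.T
    return o,d
def onz(f,p,z,st=None):
    o,d=ray(f,p,st); return o+d*((z-o[2])/d[:,2])[:,None]
def proj(f,P,st=None):
    r,o=pose(f,st); c=(np.float64(P).reshape(-1,3)-o)@r
    return cv2.projectPoints(c,np.zeros(3),np.zeros(3),K(f),np.array([f["k1"],0,0,0]))[0][:,0]
def tri(fs):  # list of (frame,pixel,state)
    A=np.zeros((3,3));b=np.zeros(3)
    for f,p,s in fs:
        o,d=ray(f,p,s);d=d[0]/np.linalg.norm(d[0]);M=np.eye(3)-np.outer(d,d);A+=M;b+=M@o
    return np.linalg.solve(A,b)
E
python3 - <<'E'
import pickle,cv2,numpy as np
d=pickle.load(open("f0.pkl","rb"))
t=d["top"]["pixels"][:,:,::-1];s=d["scene"]["pixels"][:,:,::-1]
def c(im,x,y,w=100,h=75): return cv2.convertScaleAbs(cv2.resize(im[y:y+h,x:x+w],(400,300),interpolation=cv2.INTER_CUBIC),alpha=1.8)
cv2.imwrite("pics/crop0.png",np.vstack([np.hstack([c(t,155,215),c(t,355,170)]),np.hstack([c(s,290,105),c(s,80,210)])]))
E
```

```text
(no output)
```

View pics/crop0.png

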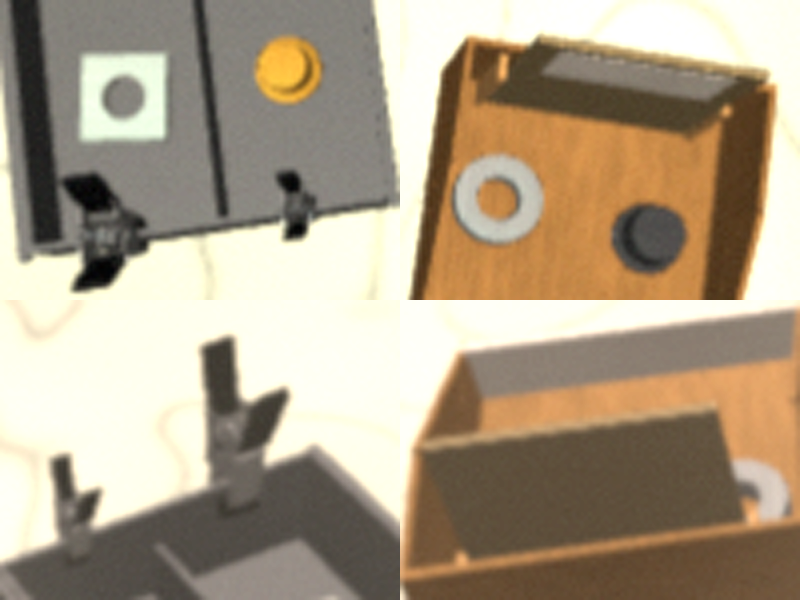

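Crops show: rim line through top pixels (170,277.5)-(251,266), the handle ends mid at about (176,273), card top edge from (390,179.5) to (447,188.7) in top and (86,245.7)-(158.7,236.2) in scene.

```bash
python3 - <<'E'
import pickle,numpy as np
from h import *
np.set_printoptions(precision=4,suppress=True)
d=pickle.load(open("f0.pkl","rb"));T=d["top"];S=d["scene"]
print("rim",onz(T,[[170,277.5],[251,266]],.065))
c=lambda u,v:[155+u/4,215+v/4]
print("handle ends",onz(T,[c(84,178),c(90,289)],.138),"jaw/pin",onz(T,[c(112,236)],.093))
print("card",onz(T,[[390,179.5],[447,188.7]],.15),onz(S,[[86.2,245.7],[158.7,236.2]],.15))
print("tri card",tri([(T,[390,179.5],None),(S,[158.7,236.2],None)]),tri([(T,[447,188.7],None),(S,[86.2,245.7],None)]))
s=lambda u,v:[290+u/4,105+(v-300)/4]
print("scene handles",onz(S,[s(218,342),s(275,395)],.138))
print("small",onz(T,[c(292,205)],.085))
E
```

```text
rim [[0.4529 0.2523 0.065 ]
 [0.4774 0.0751 0.065 ]]
handle ends [[0.4874 0.221  0.138 ]
 [0.432  0.2159 0.138 ]] jaw/pin [[0.4596 0.2169 0.093 ]]
card [[ 0.6467 -0.2147  0.15  ]
 [ 0.6265 -0.3289  0.15  ]] [[ 0.6282 -0.3261  0.15  ]
 [ 0.649  -0.2122  0.15  ]]
tri card [ 0.6472 -0.2135  0.1486] [ 0.6268 -0.3277  0.1492]
scene handles [[0.4373 0.2183 0.138 ]
 [0.4894 0.2264 0.138 ]]
small [[0.4761 0.1225 0.085 ]]
```

{"name": "jog_arm", "arguments": {"motion": [[0,0,0,-1,1],[0,0,0,-1,1],[0,0,0,-1,1],[0,0,0,-1,1],[0,0,0,-1,1],[0,0,0,-1,1],[0,0,0,-1,1],[0,0,0,-1,1],[0,0,0,-1,1],[0,0,0,-1,1],[0,0,0,-1,1],[0,0,0,-1,1]], "newtons": 40}}

```text
clock: 1.35
position: [0.2357, -0.5787, 0.2311]
tool_rot: [-3.141, -0.0, 1.35]
force: [0.6, 0.7, -0.4]
grip_width: 0.0853
finger_force: 0.0
```

{"name": "jog_arm", "arguments": {"motion": [[0,0,0,-1,1],[0,0,0,-1,1],[0,0,0,-1,1],[0,0,0,-1,1],[0,0,0,-0.4,1],[0,0,0,0,1],[0,0,0,0,1]]}}

```text
clock: 2.05
position: [0.2357, -0.5788, 0.2312]
tool_rot: [-3.142, -0.0, 1.697]
force: [-0.4, -0.8, 0.4]
grip_width: 0.0856
finger_force: 0.0
```

{"name": "jog_arm", "arguments": {"motion": [[1,0.8,0,0,1],[1,0.8,0,0,1],[1,0.8,0,0,1],[1,0.8,0,0,1],[1,0.8,0,0,1],[1,0.8,0,0,1],[1,0.8,0,0,1],[1,0.8,0,0,1],[1,0.8,0,0,1],[1,0.8,0,0,1],[1,0.8,0,0,1],[1,0.8,0,0,1]]}}

```text
clock: 3.25
position: [0.4761, -0.1836, 0.2315]
tool_rot: [3.141, 0.0, 1.697]
force: [0.3, 0.1, -0.1]
grip_width: 0.0852
finger_force: 0.0
```

{"name": "jog_arm", "arguments": {"motion": [[1,0.3,0,0,1],[1,0.1,0,0,1],[1,0,0,0,1],[1,0,0,0,1],[1,0,0,0,1],[1,0,0,0,1],[1,0,0,0,1],[1,0,0,0,1],[1,0,0,0,1],[1,0,0,0,1],[1,0,0,0,1],[0.6,0,0,0,1]]}}

```text
clock: 4.45
position: [0.4425, 0.1639, 0.2315]
tool_rot: [3.141, -0.001, 1.699]
force: [0.3, -1.0, 1.2]
grip_width: 0.085
finger_force: 0.0
```

{"name": "jog_arm", "arguments": {"motion": [[0,0,0,0,1],[0,0,0,0,1],[0,0,0,0,1]]}}

```text
clock: 4.75
position: [0.4431, 0.1608, 0.2313]
tool_rot: [-3.142, 0.0, 1.697]
force: [-0.7, -0.7, -0.4]
grip_width: 0.0856
finger_force: 0.0
```

```bash
python3 - <<'E'
from workcell import bot
import cv2,pickle
st=bot.observe();f=bot.grab_frame("wrist")
pickle.dump((st,f),open("w1.pkl","wb"))
cv2.imwrite("pics/w1.png",cv2.convertScaleAbs(f["pixels"][:,:,::-1],alpha=1.6))
from h import *
print(proj(f,[[.4597,.2185,.138],[.4874,.221,.138],[.432,.216,.138]],st))
E
```

```text
[[311.12813652 139.64860918]
 [349.61611804 141.27316526]
 [272.38527368 138.13051048]]
```

View pics/w1.png

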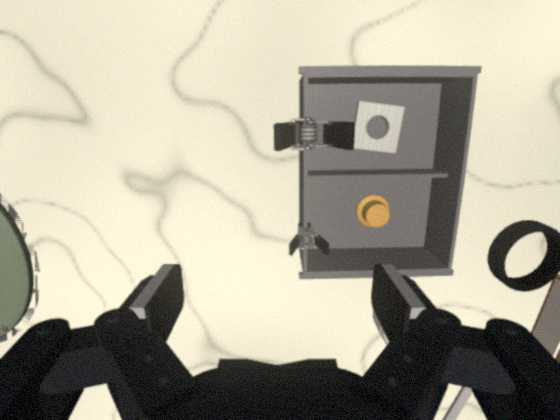

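Wrist view: large clip's handle ends at (274,136) and (354,135), spring at (309,133), square to the image axes; small clip at (308,241), clear of the path.

```bash
python3 - <<'E'
import pickle
from h import *
st,f=pickle.load(open("w1.pkl","rb"));T=pickle.load(open("f0.pkl","rb"))["top"]
np.set_printoptions(precision=4,suppress=True)
P=onz(f,[[274,136],[354,135]],.137,st);print(P,P.mean(0),onz(f,[[309,133]],.099,st))
a=onz(f,[[303,70],[303,273]],.065,st);print("rim",a,np.arctan2(-(a[0]-a[1])[0],(a[0]-a[1])[1]))
r=R.from_euler("xyz",st["tool_rot"]).as_matrix()
for c in (P.mean(0),onz(f,[[309,133]],.099,st)[0]): print("tool move mm",(c-st["position"])@r*1000)
E
```

```text
[[0.433  0.2176 0.137 ]
 [0.49   0.2258 0.137 ]] [0.4615 0.2217 0.137 ] [[0.4615 0.2215 0.099 ]]
rim [[0.4513 0.2742 0.065 ]
 [0.481  0.0765 0.065 ]] 0.14910178819054068
tool move mm [58.0833 25.8897 94.2493]
tool move mm [ 57.9531  25.8744 132.2493]
```

{"name": "jog_arm", "arguments": {"motion": [[0.95,0.45,0,-0.2,1],[0.95,0.4,0,0,1],[0,0,0,0,1],[0,0,0.8,0,1],[0,0,0.8,0,1],[0,0,0.8,0,1],[0,0,0.7,0,1],[0,0,0.5,0,1],[0,0,0.5,0,1],[0,0,0,0,1],[0,0,0,0,1],[0,0,0,0,1]]}}

```text
clock: 6.0
position: [0.4609, 0.2214, 0.1091]
tool_rot: [3.141, -0.0, 1.714]
force: [0.3, 0.8, -0.9]
grip_width: 0.0855
finger_force: 0.0
```

```bash
python3 - <<'E'
from workcell import bot
import cv2,numpy as np
f=bot.grab_frame("wrist");s=bot.grab_frame("scene")
c=cv2.resize(s["pixels"][70:245,270:430],(512,560))
cv2.imwrite("pics/w2.png",cv2.resize(cv2.convertScaleAbs(np.hstack([f["pixels"],np.vstack([c])[:420]])[:,:,::-1],alpha=1.7),(800,314)))
E
```

```text
(no output)
```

View pics/w2.png

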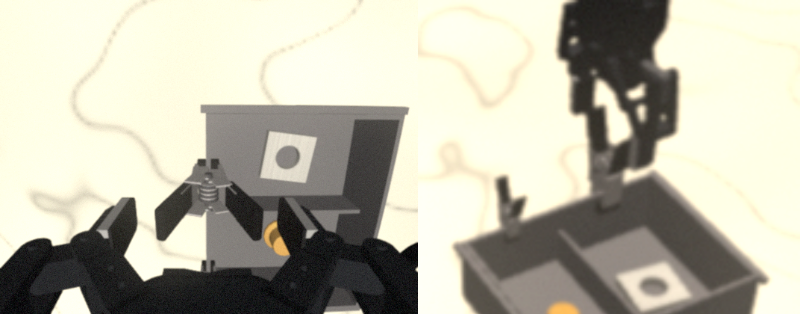

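The handles sit centred between the pads, with the tips beside them. Closing now.

{"name": "jog_arm", "arguments": {"motion": [[0,0,0,0,0.2],[0,0,0,0,0.2],[0,0,0,0,0.2],[0,0,0,0,0.2],[0,0,0,0,0.2],[0,0,0,0,0.2],[0,0,0,0,0.2],[0,0,0,0,0.2],[0,0,0,0,0.2],[0,0,0,0,0.2]], "newtons": 40}}

```text
clock: 7.1
position: [0.4605, 0.2216, 0.1083]
tool_rot: [-3.142, -0.0, 1.715]
force: [-0.6, -0.0, -1.6]
grip_width: 0.0288
finger_force: 45.2
```

{"name": "jog_arm", "arguments": {"motion": [[0,0,-0.3,0,0.2],[0,0,-0.5,0,0.2],[0,0,-0.8,0,0.2],[0,0,-0.8,0,0.2],[0,0,-0.8,0,0.2],[0,0,-0.8,0,0.2],[0,0,-0.8,0,0.2],[0,0,-0.5,0,0.2],[0,0,0,0,0.2],[0,0,0,0,0.2]]}}

```text
clock: 8.1
position: [0.4603, 0.2214, 0.2673]
tool_rot: [3.141, 0.0, 1.715]
force: [0.8, -0.7, -0.9]
grip_width: 0.0284
finger_force: 45.2
```

```bash
python3 - <<'E'
from workcell import bot
import cv2,numpy as np,pickle
from h import *
st=bot.observe();f=bot.grab_frame("wrist");s=bot.grab_frame("scene")
pickle.dump((st,f,s),open("w3.pkl","wb"))
p=proj(s,[st["position"]]);print(p,st["position"])
x,y=(p[0]-[80,85]).astype(int); x=max(x,0);y=max(y,0);print(x,y)
c=cv2.resize(s["pixels"][y:y+140,x:x+160],(480,420))
cv2.imwrite("pics/w3.png",cv2.resize(cv2.convertScaleAbs(np.hstack([f["pixels"],c])[:,:,::-1],alpha=1.7),(800,323)))
E
```

```text
[[355.71475058  65.61843695]] [0.46034561 0.22142542 0.26727631]
275 0
```

View pics/w3.png

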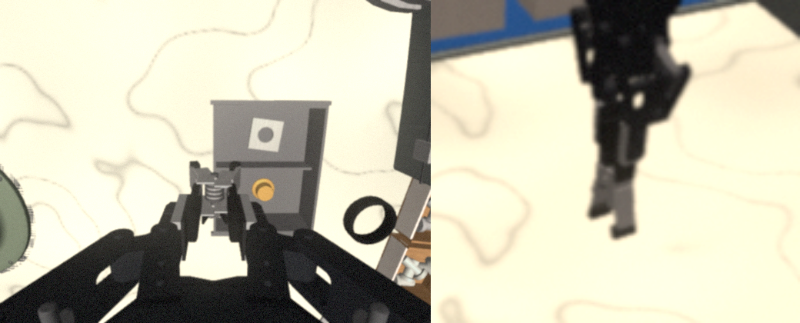

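Clip is held upright, jaws wide open and clear of the tray. Carrying it to above the card.

{"name": "jog_arm", "arguments": {"motion": [[-0.5,0.1,0,0,0.2],[-0.8,0.2,0,0,0.2],[-1,0.2,0,0,0.2],[-1,0.2,0,0,0.2],[-1,0.2,0,0,0.2],[-1,0.2,0,0,0.2],[-1,0.2,0,0,0.2],[-1,0.2,0,0,0.2],[-1,0.2,0,0,0.2],[-1,0.2,0,0,0.2],[-1,0.2,0,0,0.2],[-1,0.2,0,0,0.2]]}}

```text
clock: 9.4
position: [0.5774, -0.1052, 0.2663]
tool_rot: [-3.14, -0.001, 1.715]
force: [0.2, -0.2, -0.9]
grip_width: 0.0285
finger_force: 45.2
```

{"name": "jog_arm", "arguments": {"motion": [[-1,0.2,0,0,0.2],[-1,0.2,0,0,0.2],[-1,0.2,0,0,0.2],[-1,0.2,0,0,0.2],[-1,0.2,0,0,0.2],[-0.5,0.2,0,0,0.2],[0,0,0,1,0.2],[0,0,0,1,0.2],[0,0,0,1,0.2],[0,0,0,1,0.2],[0,0,0,0,0.2],[0,0,0,0,0.2]]}}

```text
clock: 10.6
position: [0.6366, -0.2619, 0.2665]
tool_rot: [-3.141, -0.0, 1.398]
force: [-0.3, 1.0, -1.0]
grip_width: 0.0282
finger_force: 45.2
```

```bash
python3 - <<'E'
from workcell import bot
import cv2,numpy as np,pickle
from h import *
np.set_printoptions(precision=4,suppress=True)
st=bot.observe();f=bot.grab_frame("wrist");s=bot.grab_frame("scene");t=bot.grab_frame("top")
pickle.dump((st,f,s,t),open("w4.pkl","wb"))
print(st["position"],st["tool_rot"])
r=R.from_euler("xyz",st["tool_rot"]).as_matrix()
tips=[st["position"]+r@[0,k*.0155,.015+.044] for k in(-1,1)]
print("tips exp",tips,proj(s,tips),proj(f,tips,st))
print("card exp",proj(f,[[.6472,-.2135,.15],[.6268,-.3277,.15]],st))
c=cv2.resize(s["pixels"][140:300,60:210],(525,560))
cv2.imwrite("pics/w4.png",cv2.resize(cv2.convertScaleAbs(np.hstack([cv2.resize(f["pixels"],(747,560)),c])[:,:,::-1],alpha=1.7),(800,352)))
E
```

```text
[ 0.6366 -0.2619  0.2665] [-3.1405 -0.0002  1.3975]
tips exp [array([ 0.6213, -0.2592,  0.2076]), array([ 0.6518, -0.2645,  0.2075])] [[119.3375 207.4772]
 [118.5318 221.565 ]] [[254.3665 227.9347]
 [301.2292 227.9687]]
card exp [[280.528  144.6338]
 [279.5578 276.8373]]
```

View pics/w4.png

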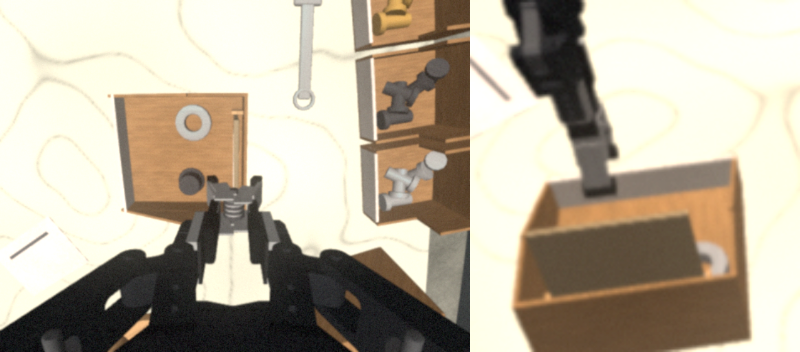

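Wrist view: the card is a vertical light strip at x≈281 px with its far end near y≈140, running into the midline between the jaws (≈280 px); the clip is square to it.

```bash
python3 - <<'E'
import pickle
from h import *
np.set_printoptions(precision=4,suppress=True)
st,f,s,t=pickle.load(open("w4.pkl","rb"));g=f["pixels"].astype(int)
for v in (134,138,142,146,155,175,195,210): print(v,[tuple(g[v,u]) [0] for u in range(268,296)])
r=R.from_euler("xyz",st["tool_rot"]).as_matrix()
print("pin exp",proj(f,[st["position"]+r@[0,0,.015-.0065]],st))
E
```

```text
134 [np.int64(118), np.int64(122), np.int64(122), np.int64(119), np.int64(122), np.int64(123), np.int64(127), np.int64(128), np.int64(142), np.int64(149), np.int64(153), np.int64(152), np.int64(152), np.int64(149), np.int64(141), np.int64(139), np.int64(143), np.int64(143), np.int64(144), np.int64(145), np.int64(140), np.int64(124), np.int64(102), np.int64(105), np.int64(120), np.int64(124), np.int64(127), np.int64(144)]
138 [np.int64(120), np.int64(120), np.int64(118), np.int64(118), np.int64(118), np.int64(118), np.int64(118), np.int64(119), np.int64(116), np.int64(113), np.int64(95), np.int64(80), np.int64(69), np.int64(70), np.int64(75), np.int64(91), np.int64(111), np.int64(116), np.int64(117), np.int64(113), np.int64(104), np.int64(83), np.int64(79), np.int64(105), np.int64(117), np.int64(122), np.int64(129), np.int64(144)]
142 [np.int64(118), np.int64(119), np.int64(118), np.int64(118), np.int64(118), np.int64(120), np.int64(119), np.int64(119), np.int64(116), np.int64(111), np.int64(95), np.int64(81), np.int64(73), np.int64(75), np.int64(77), np.int64(80), np.int64(92), np.in
[... 1596 characters left out ...]
int64(121), np.int64(115), np.int64(116), np.int64(113), np.int64(110), np.int64(112), np.int64(119), np.int64(116), np.int64(107), np.int64(89), np.int64(78), np.int64(92), np.int64(113), np.int64(122), np.int64(129), np.int64(146), np.int64(164)]
210 [np.int64(116), np.int64(118), np.int64(114), np.int64(116), np.int64(116), np.int64(116), np.int64(115), np.int64(116), np.int64(117), np.int64(128), np.int64(133), np.int64(123), np.int64(112), np.int64(112), np.int64(111), np.int64(108), np.int64(108), np.int64(115), np.int64(119), np.int64(108), np.int64(81), np.int64(75), np.int64(96), np.int64(116), np.int64(117), np.int64(131), np.int64(153), np.int64(169)]
pin exp [[278.059  260.8196]]
```

Card and clip agree to within 2 mm. Small correction, then part of the descent.

{"name": "jog_arm", "arguments": {"motion": [[-0.28,0.06,0,0,0.2],[0,0,0.3,0,0.2],[0,0,0.5,0,0.2],[0,0,0.3,0,0.2],[0,0,0,0,0.2],[0,0,0,0,0.2]]}}

```text
clock: 11.35
position: [0.637, -0.2705, 0.234]
tool_rot: [-3.141, -0.0, 1.395]
force: [-0.1, 0.6, -1.1]
grip_width: 0.0281
finger_force: 45.2
```

```bash
python3 - <<'E'
from workcell import bot
import cv2,numpy as np,pickle
from h import *
np.set_printoptions(precision=4,suppress=True)
st=bot.observe();f=bot.grab_frame("wrist");s=bot.grab_frame("scene")
pickle.dump((st,f,s),open("w5.pkl","wb"))
print(st["position"],st["tool_rot"])
r=R.from_euler("xyz",st["tool_rot"]).as_matrix()
tips=[st["position"]+r@[0,k*.0155,.015+.044] for k in(-1,1)]
print(proj(s,tips),proj(f,tips,st))
c=cv2.resize(s["pixels"][180:280,70:175],(420,400),interpolation=cv2.INTER_CUBIC)
w=cv2.resize(f["pixels"][120:320,200:360],(320,400))
cv2.imwrite("pics/w5.png",cv2.convertScaleAbs(np.hstack([w,c])[:,:,::-1],alpha=1.8))
E
```

```text
[ 0.637  -0.2705  0.234 ] [-3.1412 -0.0003  1.395 ]
[[118.6242 223.1301]
 [117.761  237.27  ]] [[254.3645 227.9329]
 [301.2272 227.9669]]
```

View pics/w5.png

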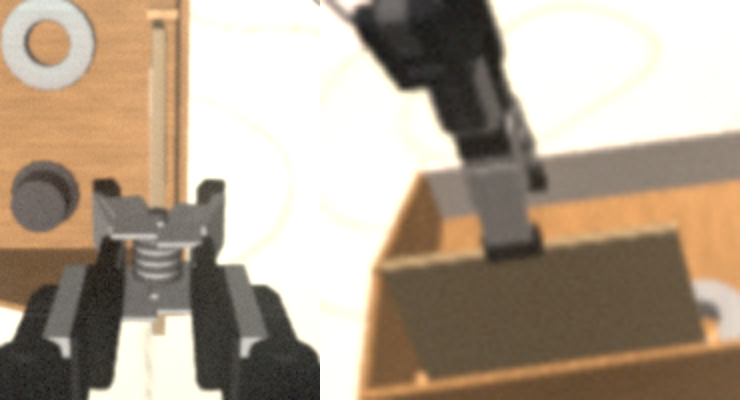

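Jaws (outer edges 92 and 224 in the left crop) straddle the card strip at 158, dead centre. Going down.

{"name": "jog_arm", "arguments": {"motion": [[0,0,0.2,0,0.2],[0,0,0.2,0,0.2],[0,0,0.2,0,0.2],[0,0,0.2,0,0.2],[0,0,0.2,0,0.2],[0,0,0.2,0,0.2],[0,0,0.2,0,0.2],[0,0,0.1,0,0.2],[0,0,0,0,0.2],[0,0,0,0,0.2],[0,0,0,0,0.2]]}}

```text
clock: 12.55
position: [0.6371, -0.2708, 0.1896]
tool_rot: [3.141, 0.0, 1.395]
force: [0.1, -0.0, -1.4]
grip_width: 0.0284
finger_force: 45.2
```

```bash
python3 - <<'E'
from workcell import bot
import cv2,numpy as np
from h import *
st=bot.observe();f=bot.grab_frame("wrist");s=bot.grab_frame("scene")
print(st["position"],st["force"],st["grip_width"])
c=cv2.resize(s["pixels"][180:280,70:175],(420,400),interpolation=cv2.INTER_CUBIC)
w=cv2.resize(f["pixels"][120:320,200:360],(320,400))
cv2.imwrite("pics/w6.png",cv2.convertScaleAbs(np.hstack([w,c])[:,:,::-1],alpha=1.8))
E
```

```text
[ 0.63714659 -0.27076153  0.18962246] [ 0.09704203 -0.04928037 -1.36252788] 0.028412773076481414
```

View pics/w6.png

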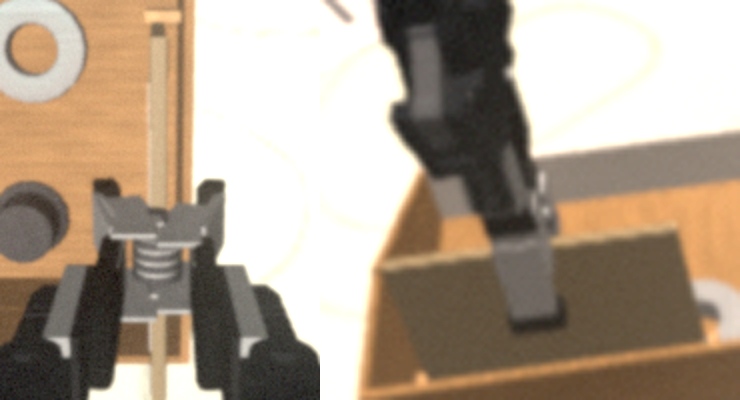

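The card runs centred between the jaws, with the jaw tips about 20–25 mm below its edge, the spring clear above, and no contact force. I'm handing it in.

```bash
python3 -c "
from workcell import bot
print(bot.job_done())"
```

```text
the job is handed in; nothing more can be done
None
```

The large clip is off the tray and held squeezed open in the gripper, astride the middle of the card's top edge, jaw tips an estimated 20–25 mm below the edge and no contact force seen; the job was handed in at about 12.7 s, and no verdict came back.

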